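# Refit the spindle clip of a vegetable cutter

## Task

Push the loose spindle of the vegetable cutter fully home by its knob, then take the spring clip from its rest and press it from above onto the spindle's groove until it has snapped fully home, and let go of it with its handle standing upright. Feel your way, because the height of the spindle differs from cutter to cutter, and never push on the cutter with more than 30 N; leave the egg cup and the salt shaker where they are.

Things in the scene. Friction and masses are not known exactly. Their poses are not given: they have to be found in the camera images.
- stand: Vegetable cutter, fixed: white base 120 x 170 x 14 mm, pillar, grey bearing barrel (32 mm diameter, y = 0 to 30 mm) and a level steel spindle through it along this frame's y at x = 0. Origin on the counter below the spindle's axis and the bearing's -y face; z up. The axis is nominally at z = 90 mm but really 78 to 102 mm (the bearing is clamped at any height), which is not measured: feel or see it.
- groove_nominal (a point): Fixed to the cutter, same axes: where the groove's centre is with the spindle home (y = -8 mm, clear of the bearing), at the nominal height of 90 mm; the true groove is up to 12 mm higher or lower. Groove 16 mm in diameter, 9 mm wide, between shaft parts 22 mm in diameter. The pronged disc on the spindle's end, 48 mm in diameter, begins 47 mm further to -y.
- knob_nominal (a point): Fixed to the cutter, same axes: centre of the black knob's flat outer face with the spindle home (y = 60 mm), at the nominal height (true one within 12 mm). Knob 44 mm in diameter, 24 mm thick, on the spindle's +y end; the face is further to +y by as much as the spindle is still out, and is pushed towards -y.
- spindle (a joint): How far the spindle is pushed in, m, along -y of the cutter: starts at 0.004 to 0.012, is home against its hard stop at 0.030. Short of that the groove is partly or wholly hidden in the bearing. Friction of about 3 N holds it where it is left.
- clip_grip (a point): Centre of the clip's black handle, a block 20 mm (x) x 14 mm (y) x 28 mm high, pinched across its 20 mm. It stands on the clip's steel bridge, 56 (x) x 6 (y) x 12 mm high, whose top, 14 mm below this point, forms shoulders beside the handle. z is the clip's up; y is to lie along the spindle; either way round is the same. Clip about 40 g.
- clip_eye (a point): Centre of the clip's eye, 34 mm below clip_grip, same axes; on the spindle's axis when home. Bridge underside 8 mm above it. Two sprung legs of 5 mm wire hang beside it: narrowest (10 mm) 5 mm below it, flared tips 14.5 mm below. Pressed down, they meet the groove with the eye 13 mm above the axis, resist with about 4 to 8 N, snap past at about 5 mm, then the bridge lands hard. It cannot go on the thicker shaft.
- clip_leg_a (a joint): Spread of the clip's leg on its +x side, rad: 0 relaxed, about 0.05 when home on the groove, about 0.14 when passing over it.
- clip_leg_b (a joint): The same for the leg on its -x side.
- rest: White clip rest, fixed: plate 78 x 44 x 6 mm with two forks up to 40 mm high that carry the ends of the clip's bridge (clip's x along the rest's x). Origin on the counter under its centre; at the start clip_eye is 26 mm and clip_grip 60 mm above it. The clip lifts straight up out of it.
- egg_cup_mid (a point): Centre of a white egg cup, 48 mm in diameter and 45 mm high, to be left alone.
- shaker_mid (a point): Centre of a glass salt shaker with a steel cap, 40 mm in diameter and 75 mm high, to be left alone.
Mind the look-alikes: they are no part of the job. Several things look just like the stand: the one meant starts nearest to the robot's base.

How it is judged:
By the outcome, as a careful person would: the job done as asked, in the order asked, and still so for the second after the job is handed in, with the robot touching nothing.
It also fails if it takes over 58 s, if anything falls off the work surface, if the arm or the gripper's body presses on something with over 40 N, if the wrist force passes 120 N, or if a joint passes its speed limit or range.

## Robot

A 6-joint arm with a two-finger parallel gripper is mounted at the origin on the work surface. World frame = base frame: x ahead of the robot, y to its left, z up, the work surface at z = 0. Lengths are in mm, angles in rad, forces in N, time in s.
With the tool pointing down it reaches from about 275 to 975 mm from the base axis. Payload 8.4 kg.
Tool frame: the origin (TCP) lies midway between the tips of the shut fingers; the grasp point (between the pads) lies 19 mm behind it; z points along the fingers, y is the line along which they close (so a half turn about z gives the same grasp; the last joint's range is limited). The gripper opens to 92 mm and grips with 3 to 60 N. Pads are 20 mm wide; open, the fingers measure 128 mm over their backs; the gripper's body (75 mm by 189 mm) begins 69 mm behind the grasp point.
Start: joints at [1.333, 0.353, 1.633, -0, 1.155, -0.002], TCP at [146.011, 607.707, 175.283] pointing down, gripper open.
Joint ranges: [-2.63, 2.63], [-0.92, 2.1], [0.06, 2.66], [-1.3, 4.44], [0, 2.69], [-3.02, 3.02]. Speed limits (rad/s): [2.22, 2.22, 2.79, 3.14, 3.14, 3.14].

## Interface

Orientations are given as a 3x3 rotation matrix whose columns are the frame's x, y, z axes.
In Python, from plant import arm gives the robot as it stands. The module is installed in compiled form; this text tells all that it offers.
- The arm moves only by the shell command python3 -m jog 'ROWS' [OPENING] [FORCE]. ROWS is JSON, a list of rows, each a list of 6 numbers: the shift along the tool's x, y, z in units of 15 cm (1.0 is 15 cm), then the turn, a rotation vector about the tool's x, y, z in units of 60 degrees (1.0 is 60 degrees). A call has 1 to 12 rows; each row is the pose to reach, as a shift and turn from the pose commanded when the call began, along the tool's axes at that moment; what a row does not reach only later rows make up. A row lasts 1/10 s, in which the tool goes at most 50 mm and 8.59 degrees, less where a joint would pass 70% of its speed; a pose out of reach is approached as far as the arm can. A call with a number of a shift or a turn outside -1 to 1 is refused whole. A call with a gripper value outside its range is refused whole. OPENING is the opening, from 0 (shut) to 1 (fully open), set as the call begins (- or left out, the last holds). The fingers move at their own pace and stop on an object; FORCE is the grip in N (left out, the last holds). Time passes only in rows, so rows that repeat a pose let the fingers close. It gives the time, the measured TCP pose, the force, the opening and the grip force at its end, in the units of the state.
- arm.sense(): the state, without advancing time (a new reading comes with each control period).
- arm.camera(name): name is "scene" or "top" or "wrist"; returns a dict with "img" (384x512x3 uint8, red, green, blue), "depth" (384x512 float32, mm along the optical axis (not along the pixel's ray), 0 where there is no reading), "intrinsics" (3x3 intrinsics, pixels), "rvec" (rotation vector, rad) and "tvec" (3), from world to camera coordinates, as OpenCV has them. Camera axes: x right, y down, z forward; pixel columns grow to the right and rows downward; lengths in mm; the calibration is good to about 2 mm. A picture is of the moment at which its call begins.
- arm.sign_off(): hands the job in; it is judged then, once.
The state is a dict: "t": time; "joints": joint angles; "dq": joint speeds; "tau": joint torques, N m; "ee_pos": TCP position; "ee_rot": TCP orientation; "ft_force": force on the tool from outside, world axes, zero at the start; "moment": the same for the moment, N m; "opening": opening from 0.0 (shut) to 1.0 (fully open); "grip_force": force on a finger pad.
Only numpy, scipy, OpenCV 4.12 (cv2) and the standard library are available. Lean on these libraries where they do the work, as an engineer would, in place of code of your own. Each camera call takes 0.05 s, during which the arm holds its last target. There are 200 camera calls.

## Working session

There is one attempt and no reset: what is moved stays moved. The work goes in short steps, Python scripts to look and compute and a shell command to move; the robot and the scene stay as the last step left them, time stands still between calls to the robot, and variables do not carry over. Pictures are saved under pics/ and viewed, at most 10 in all, crops included, and the job is handed in when it is done.

```bash
mkdir -p pics; cat > h.py <<'E'
import numpy as np, cv2
from plant import arm
def cam(n):
    c=arm.camera(n); R,_=cv2.Rodrigues(np.array(c["rvec"],float)); c["R"]=R; c["t"]=np.array(c["tvec"],float).ravel(); c["K"]=np.array(c["intrinsics"],float); return c
def cloud(c):
    h,w=c["depth"].shape; u,v=np.meshgrid(np.arange(w),np.arange(h)); d=c["depth"]
    p=np.stack([u,v,np.ones_like(u)],-1)@np.linalg.inv(c["K"]).T*d[...,None]
    return (p-c["t"])@c["R"]
def save(c,n): cv2.imwrite("pics/"+n,c["img"][...,::-1])
E
python3 - <<'E'
from h import *
import pickle
C={}
for n in("scene","top"):
    C[n]=cam(n); save(C[n],n+"0.png"); print(n,-C[n]["R"].T@C[n]["t"],C[n]["R"][2],C[n]["K"][0,0])
pickle.dump(C,open("c0.pkl","wb"))
a=np.hstack([C["scene"]["img"],C["top"]["img"]])[...,::-1]
cv2.imwrite("pics/both.png",cv2.resize(a,(800,300)))
s=arm.sense();print(s["t"],s["ee_rot"],s["opening"],s["ft_force"])
E
```

```text
scene [ 962.78485365 -564.39631532  638.09452273] [-0.3936972   0.73024551 -0.5583404 ] 380.42328380366837
top [ 500.37696086  158.61716337 1196.8591536 ] [ 0.07757964  0.00303313 -0.99698154] 412.07994803487475
0.1 [[-9.72327619e-01  2.33621276e-01 -3.17711275e-04]
 [ 2.33621490e-01  9.72326860e-01 -1.21541419e-03]
 [ 2.49725927e-05 -1.25600497e-03 -9.99999211e-01]] 0.9971032932121559 [-0.60383609  0.15340471  0.31077903]
```

View pics/top0.png

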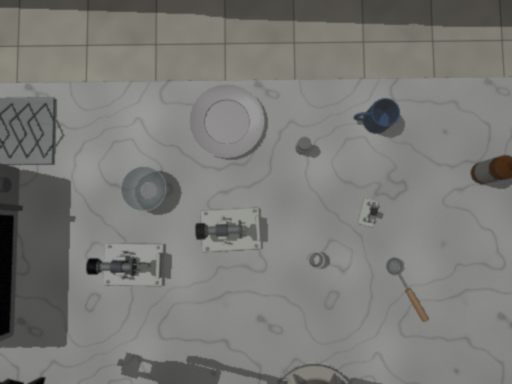

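View pics/scene0.png

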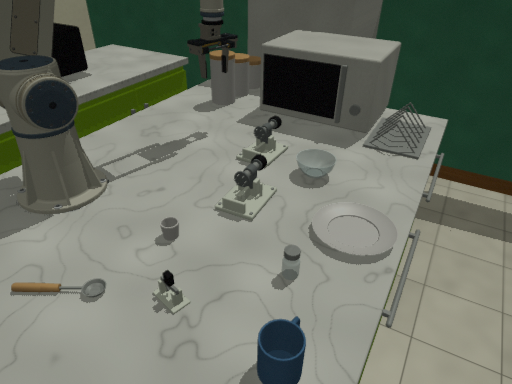

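Top view: two cutters, A at (231,230) and B at (134,265), with their knobs to the left (+y). The clip in its rest is at (372,212), the egg cup at (318,260) and the shaker at (304,147). The scene view shows A at (248,190), B at (265,148) and the clip at (170,290). Next I'll measure these.

```bash
python3 - <<'E'
from h import *
import pickle
C=pickle.load(open("c0.pkl","rb"))
c=C["top"];P=cloud(c);I=c["img"].astype(int)
print("depth ok",(c["depth"]>0).mean(), "counter z",np.median(P[300:330,200:260,2]))
for n,(u0,u1,v0,v1) in dict(A=(190,268,200,258),B=(82,170,235,292),clip=(350,392,195,232),egg=(306,332,248,272),salt=(294,316,136,158)).items():
    p=P[v0:v1,u0:u1].reshape(-1,3); im=I[v0:v1,u0:u1].reshape(-1,3)
    up=p[:,2]>8
    print(n,"n",up.sum(),"mean",p[up].mean(0).round(1),"range",p[up].min(0).round(),p[up].max(0).round())
    m=(p[:,2]>8)&(p[:,2]<(18 if n in "AB" else 12))
    if n in("A","B","clip"):
        if n=="clip": m=up
        r=cv2.minAreaRect(p[m][:,:2].astype(np.float32)); print("  rect",r)
    if n in "AB":
        b=p[:,2]>60; q=p[b]; print("  base dist",np.hypot(*p[up].mean(0)[:2]))
        k=(im.max(1)<45)&up&(p[:,2]>60); print("  knob",k.sum(),p[k].mean(0).round(1),p[k].max(0).round(1))
        r=cv2.fitLine(q[:,:2].astype(np.float32),cv2.DIST_HUBER,0,.01,.01).ravel(); print("  line",r, q[:,2].max())
    if n=="clip":
        q=p[p[:,2]>60]; print("  handle",len(q),q.mean(0),cv2.minAreaRect(q[:,:2].astype(np.float32)))
crop=lambda c,u0,u1,v0,v1,s:cv2.resize(c["img"][v0:v1,u0:u1,::-1],None,fx=s,fy=s,interpolation=cv2.INTER_CUBIC)
a=crop(c,185,275,200,260,4);b=crop(c,345,395,190,235,5);s=C["scene"]
d=crop(s,205,295,145,220,4);e=crop(s,145,195,260,320,5)
W=np.zeros((600,800,3),np.uint8)
for im,(x,y) in((a,(0,0)),(b,(400,0)),(d,(0,280)),(e,(400,280))): W[y:y+im.shape[0],x:x+im.shape[1]]=im[:600-y]
cv2.imwrite("pics/crop1.png",W)
E
```

```text
depth ok 0.9962615966796875 counter z 0.1711945065318875
A n 2574 mean [501.3 230.6  47.7] range [440. 145.   8.] [ 565.  318. 1197.]
  rect ((501.5908203125, 230.06509399414062), (119.9450454711914, 170.00537109375), 2.607069730758667)
  base dist 551.7689613243629
  knob 109 [498.7 302.6 117. ] [ 516.6  314.5 1196.9]
  line [ 3.7186814e-03 -9.9999309e-01  5.0000369e+02  2.4374223e+02] 1196.8591535951782
B n 2781 mean [408.1 505.7  50.2] range [346. 159.   8.] [ 500.  603. 1197.]
  rect ((405.8199157714844, 508.145751953125), (171.65476989746094, 119.4012451171875), 89.05005645751953)
  base dist 649.8114617093275
  knob 197 [409.9 559.1 114.6] [ 500.4  600.6 1196.9]
  line [ 1.8696879e-01 -9.8236585e-01  4.0922043e+02  5.3494189e+02] 1196.8591535951782
clip n 218 mean [ 545.5 -155.5   70.7] range [ 500. -194.    8.] [ 587.  159. 1197.]
  rect ((544.5897216796875, -17.384231567382812), (75.11299896240234, 355.081787109375), 2.1571996212005615)
  handle 53 [ 541.4436193  -129.36252303  199.44407545] ((528.7386474609375, -8.309890747070312), (20.018089294433594, 338.04644775390625), 6.253785133361816)
egg n 146 mean [414.   -9.9  50.6] range [392. -31.   8.] [ 500.  159. 1197.]
salt n 216 mean [727.4  26.7  87.9] range [500.   3.   9.] [ 766.  159. 1197.]
```

View pics/crop1.png

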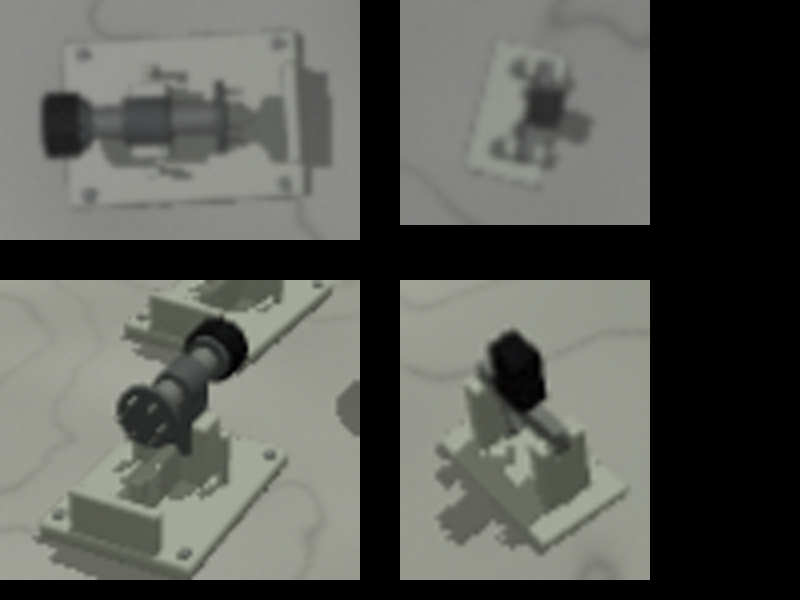

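The thing wanted could be cutter A at top (231,230), 552 mm from the base, or cutter B at (134,265), 650 mm. A is nearer, so A it is. The crop shows A with knob left and disc right, and the clip with its handle upright in the rest, at top (372,212). Now I'll refine without the depth dropouts.

```bash
python3 - <<'E'
from h import *
import pickle
C=pickle.load(open("c0.pkl","rb"))
for cn in("top","scene"):
    c=C[cn];P=cloud(c);ok=c["depth"]>0;I=c["img"].astype(int)
    def box(x0,x1,y0,y1,z0,z1): return ok&(P[...,0]>x0)&(P[...,0]<x1)&(P[...,1]>y0)&(P[...,1]<y1)&(P[...,2]>z0)&(P[...,2]<z1)
    print(cn)
    p=P[box(430,575,130,330,9,18)]; r=cv2.minAreaRect(p[:,:2].astype(np.float32)); print(" base",r,np.median(p[:,2]))
    q=P[box(450,550,140,340,60,150)]
    print(" spindle line",cv2.fitLine(q[:,:2].astype(np.float32),cv2.DIST_HUBER,0,.01,.01).ravel())
    for y in range(150,330,8):
        s=q[(q[:,1]>=y)&(q[:,1]<y+8)]
        if len(s): print("  y",y,len(s),"x",s[:,0].min().round(1),s[:,0].max().round(1),"zmax",np.sort(s[:,2])[-3:].round(1))
    k=box(450,550,270,340,50,150)&(I.max(-1)<60); kp=P[k]; print(" knob",len(kp),kp.min(0),kp.max(0),kp.mean(0))
    for z0,z1 in((3,9),(30,45),(40,50),(50,90)):
        p=P[box(490,610,-200,-80,z0,z1)]
        if len(p)>5: print(" clip",z0,len(p),p.mean(0).round(1),cv2.minAreaRect(p[:,:2].astype(np.float32)),p[:,2].max())
    p=P[box(370,450,-60,20,8,80)];print(" egg",p.mean(0),p.min(0),p.max(0))
    p=P[box(640,780,-30,60,8,120)];print(" salt",p.mean(0),p.min(0),p.max(0))
E
```

```text
top
 base ((501.5997619628906, 229.86871337890625), (119.9450454711914, 169.6122283935547), 2.607069730758667) 13.769131958581672
 spindle line [ 4.2143453e-02 -9.9911159e-01  5.0017871e+02  2.5640671e+02]
  y 182 10 x 488.6 520.7 zmax [102.6 103.2 106.3]
  y 190 30 x 480.8 520.8 zmax [104.3 105.  105.1]
  y 198 44 x 480.8 526.2 zmax [112.1 112.4 113.3]
  y 206 25 x 491.6 512.9 zmax [ 99.8 100.9 101.1]
  y 214 27 x 491.6 513.0 zmax [100.5 103.5 103.5]
  y 222 24 x 491.7 510.4 zmax [100.4 101.1 101.3]
  y 230 32 x 480.6 515.8 zmax [104.  104.6 106.9]
  y 238 54 x 475.2 524.5 zmax [104.9 107.1 107.2]
  y 246 59 x 475.3 524.7 zmax [106.4 106.8 108.7]
  y 254 55 x 475.4 524.7 zmax [105.2 105.3 107.1]
  y 262 33 x 486.8 524.7 zmax [103.9 104.3 104.4]
  y 270 24 x 489.5 508.2 zmax [101.8 102.1 102.3]
  y 278 24 x 489.6 508.3 zmax [100.2 100.4 101.1]
  y 286 47 x 479.1 513.8 zmax [107.4 107.5 107.5]
  y 294 50 x 479.3 519.1 zmax [112.6 113.  113.8]
  y 302 50 x 476.5 519.3 zmax [112.4 113.4 114.8]
  y 310 47 x 476.6 519.4 zmax [111.5 111.7 112.2]
  y 318 1 x 514.0 514.0 zmax [99.8]
 knob 13
[... 2360 characters left out ...]
.9] ((549.1353759765625, -167.82533264160156), (21.258075714111328, 59.31133270263672), 75.78057861328125) 44.776760862165354
 clip 40 61 [ 557.5 -170.8   44.3] ((548.6649169921875, -170.6258544921875), (19.212438583374023, 58.54827880859375), 79.8917236328125) 49.433461108378346
 clip 50 129 [ 552.1 -170.1   65.7] ((550.3406372070312, -167.6522674560547), (14.999746322631836, 20.696533203125), 73.76760864257812) 76.04320070647348
 egg [419.30661768  -9.84973047  31.02464298] [392.41080352 -32.03698535   8.27877568] [440.74392736  15.09814033  46.64494892]
 salt [743.15529395  11.48071207  50.0160872 ] [ 7.20768821e+02 -6.03373988e-01  8.54929057e+00] [759.41390735  39.19251944  77.32515402]
```

```bash
cat >> h.py <<'E'
def rel(x,y,z,yaw):
    "units of shift and turn to bring TCP to x,y,z with tool y at yaw deg (tool down)"
    from scipy.spatial.transform import Rotation as Ro
    s=arm.sense(); R=np.array(s["ee_rot"]); a=np.radians(yaw); yy=np.array([np.cos(a),np.sin(a),0]); zz=np.array([0,0,-1.])
    T=np.column_stack([np.cross(yy,zz),yy,zz])
    d=R.T@(np.array([x,y,z])-s["ee_pos"])/150; r=Ro.from_matrix(R.T@T).as_rotvec()/np.radians(60)
    print("rel",d.round(3),r.round(3),"at",np.round(s["ee_pos"],1),"F",np.round(s["ft_force"],2),"t",s["t"],"op",round(s["opening"],3),"grip",round(s["grip_force"],1))
E
python3 -c "
from h import *; rel(498.5,350,175,2.6)"
python3 -m jog '[[-0.3,-0.12,0,0,0,0.14],[-0.6,-0.25,0,0,0,0.28],[-0.89,-0.375,0,0,0,0.41],[-0.89,-0.375,0,0,0,0.41],[-0.89,-0.375,0,0,0,0.41]]' 0 20
python3 -c "
from h import *; rel(498.5,350,175,2.6)"
```

```text
rel [-2.686e+00 -1.118e+00 -1.000e-03] [-1.000e-03  1.000e-03  1.231e+00] at [145.9 607.2 174.6] F [-0.6   0.15  0.31] t 0.1 op 0.997 grip 0.0
t: 0.6
ee_pos: [263.3, 521.3, 175.2]
ee_rot: [[-0.786, 0.618, -0.0], [0.618, 0.786, -0.0], [0.0, -0.0, -1.0]]
ft_force: [-0.1, 0.2, -0.4]
opening: 0.589
grip_force: 0.0
rel [-1.938e+00  7.200e-02  1.000e-03] [-0.   -0.    0.82] at [263.3 521.3 175.2] F [-0.05  0.24 -0.42] t 0.6 op 0.589 grip 0.0
```

```bash
python3 -m jog '[[-0.25,0.01,0,0,0,0.13],[-0.5,0.02,0,0,0,0.26],[-0.75,0.03,0,0,0,0.4],[-0.97,0.036,0,0,0,0.54],[-0.97,0.036,0,0,0,0.68],[-0.97,0.036,0,0,0,0.82],[-0.97,0.036,0,0,0,0.82]]' | head -2
python3 -c "
from h import *; rel(498.5,350,80,2.6)"
```

```text
t: 1.3
ee_pos: [379.7, 437.2, 175.1]
rel [-0.618  0.764  0.634] [-0.    -0.     0.001] at [379.7 437.2 175.1] F [-0.36  0.44 -0.27] t 1.3 op 0.006 grip 0.0
```

```bash
python3 -m jog '[[-0.2,0.25,0,0,0,0],[-0.4,0.5,0,0,0,0],[-0.618,0.764,0,0,0,0],[-0.618,0.764,0.2,0,0,0],[-0.618,0.764,0.42,0,0,0],[-0.618,0.764,0.634,0,0,0],[-0.618,0.764,0.634,0,0,0],[-0.618,0.764,0.634,0,0,0]]' | head -2
python3 - <<'E'
from h import *
rel(498.5,330,80,2.6)
W=np.zeros((384,1024,3),np.uint8)
for i,n in enumerate(("wrist","scene")):
    W[:,i*512:i*512+512]=cam(n)["img"][...,::-1]
cv2.imwrite("pics/w1.png",cv2.resize(W,(800,300)))
E
```

```text
t: 2.1
ee_pos: [498.7, 349.9, 80.3]
rel [-0.132 -0.008  0.002] [-0.001  0.     0.006] at [498.7 349.9  80.3] F [ 0.5   0.84 -0.55] t 2.1 op 0.004 grip 0.0
```

View pics/w1.png

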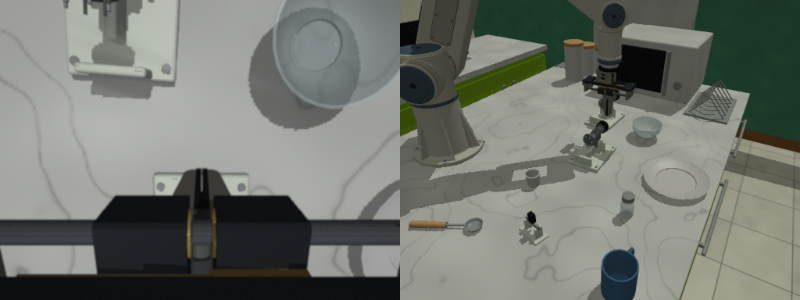

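The wrist view shows the shut fingers at (200,230) in line with A's base at (200,185). The scene view shows the gripper just behind A's knob at (600,125). I'll creep in now.

```bash
python3 -m jog '[[-0.03,0,0,0,0,0],[-0.06,0,0,0,0,0],[-0.08,0,0,0,0,0],[-0.1,0,0,0,0,0],[-0.12,0,0,0,0,0],[-0.14,0,0,0,0,0],[-0.16,0,0,0,0,0],[-0.18,0,0,0,0,0]]' | egrep 't:|pos|force'
python3 -m jog '[[-0.02,0,0,0,0,0],[-0.04,0,0,0,0,0],[-0.06,0,0,0,0,0],[-0.06,0,0,0,0,0]]' | egrep 't:|pos|force'
```

```text
t: 3.0
ee_pos: [500.6, 321.8, 80.1]
ee_rot: [[-0.047, 0.999, -0.0], [0.999, 0.047, -0.0], [-0.0, -0.0, -1.0]]
ft_force: [0.1, 0.3, -0.4]
grip_force: 0.0
t: 3.4
ee_pos: [501.0, 312.7, 80.1]
ee_rot: [[-0.047, 0.999, -0.0], [0.999, 0.047, -0.0], [-0.0, -0.0, -1.0]]
ft_force: [-0.0, -0.2, 0.3]
grip_force: 0.0
```

```bash
python3 -m jog '[[-0.013,0,0,0,0,0],[-0.027,0,0,0,0,0],[-0.027,0,0,0,0,0]]' | egrep 't:|pos|ft_force'
python3 -m jog '[[-0.013,0,0,0,0,0],[-0.027,0,0,0,0,0],[-0.027,0,0,0,0,0]]' | egrep 't:|pos|ft_force'
python3 - <<'E'
from h import *
W=np.zeros((384,1024,3),np.uint8)
for i,n in enumerate(("top","scene")):
    im=cam(n)["img"][...,::-1]; im=im[190:286,180:308] if n=="top" else im[130:226,190:318]
    W[:,i*512:i*512+512]=cv2.resize(im,(512,384),interpolation=cv2.INTER_CUBIC)
cv2.imwrite("pics/w2.png",cv2.resize(W,(800,300)))
E
```

```text
t: 3.7
ee_pos: [501.1, 308.8, 80.1]
ee_rot: [[-0.047, 0.999, -0.0], [0.999, 0.047, -0.0], [-0.0, -0.0, -1.0]]
ft_force: [-0.2, 0.6, 0.4]
t: 4.0
ee_pos: [501.3, 304.7, 80.2]
ee_rot: [[-0.047, 0.999, -0.0], [0.999, 0.047, -0.0], [-0.0, -0.0, -1.0]]
ft_force: [-0.6, -0.3, -0.2]
```

View pics/w2.png

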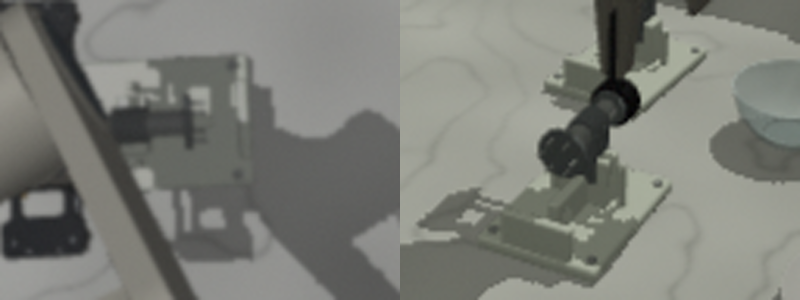

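```bash
python3 - <<'E'
from h import *
import pickle
C0=pickle.load(open("c0.pkl","rb"))
for n,c in (("s0",C0["scene"]),("s1",cam("scene")),("t0",C0["top"]),("t1",cam("top"))):
    P=cloud(c);b=(c["depth"]>0)&(P[...,0]>475)&(P[...,0]<532)&(P[...,1]>120)&(P[...,1]<225)&(P[...,2]>65)&(P[...,2]<120)
    q=P[b];print(n,len(q),np.percentile(q[:,1],[2,10,25,50,75]).round(1))
    if n[0]=="s":
        I=c["img"].astype(int); k=(c["depth"]>0)&(abs(P[...,0]-503)<24)&(abs(P[...,1]-300)<45)&(P[...,2]>70)&(P[...,2]<115)&(I.max(-1)<60); q=P[k];print(" knob",len(q),np.percentile(q[:,1],[2,25,50,75,98]).round(1))
E
```

```text
s0 203 [188.  194.7 197.1 198.4 199.9]
 knob 144 [256.1 289.5 295.6 302.6 315. ]
s1 205 [186.7 195.3 197.3 198.4 200. ]
 knob 169 [256.3 288.4 294.7 301.5 316. ]
t0 144 [187.8 191.2 196.8 201.3 212.5]
t1 143 [187.7 191.1 196.8 201.6 212.5]
```

```bash
python3 - <<'E'
from h import *
s=arm.sense();print(np.round(s["ee_pos"],1),np.round(s["joints"],3),np.round(s["moment"],2))
for n in("scene",):
    c=cam(n);P=cloud(c)
    for z in range(70,180,10):
        b=(c["depth"]>0)&(abs(P[...,0]-500)<40)&(P[...,1]>270)&(P[...,1]<380)&(P[...,2]>=z)&(P[...,2]<z+10); q=P[b]
        if len(q): print(n,z,len(q),"x",np.percentile(q[:,0],[2,50,98]).round(),"y",np.percentile(q[:,1],[2,50,98]).round())
    W=c["img"][100:196,200:328,::-1]; cv2.imwrite("pics/w3.png",cv2.resize(W,(768,576),interpolation=cv2.INTER_CUBIC))
E
```

```text
[501.4 305.   80.2] [0.544 0.401 1.799 0.    0.942 0.497] [-0.06  0.06  0.04]
scene 70 9 x [506. 512. 519.] y [288. 291. 297.]
scene 80 26 x [498. 518. 522.] y [277. 294. 317.]
scene 90 66 x [483. 510. 521.] y [274. 289. 318.]
scene 100 72 x [486. 506. 518.] y [288. 298. 316.]
scene 110 3 x [492. 497. 503.] y [297. 299. 309.]
scene 120 29 x [489. 504. 515.] y [293. 297. 310.]
scene 130 35 x [490. 507. 516.] y [294. 297. 310.]
scene 140 34 x [488. 503. 516.] y [293. 296. 308.]
scene 150 41 x [486. 506. 518.] y [293. 297. 312.]
scene 160 39 x [487. 507. 519.] y [292. 296. 311.]
scene 170 48 x [484. 508. 519.] y [292. 296. 316.]
```

View pics/w3.png

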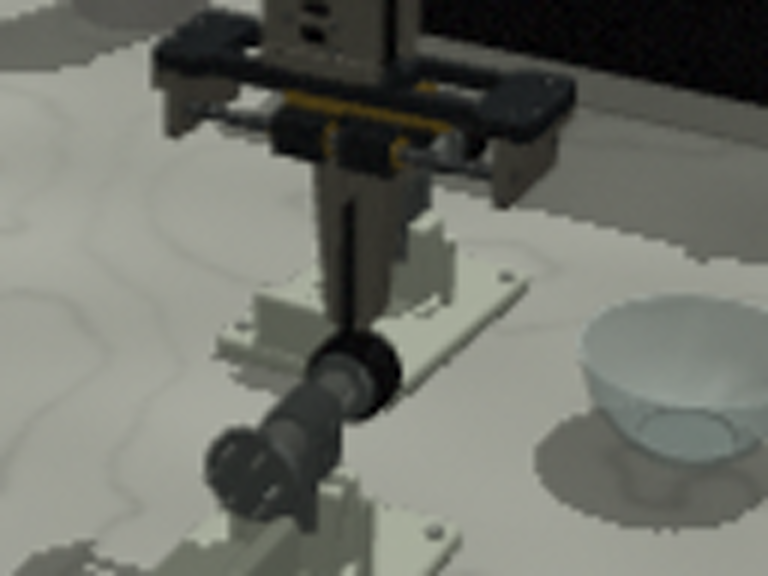

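The finger seems to hover above the knob: its bottom edge is at (350,325) and the knob's top is at (350,332). That doesn't fit a TCP at z = 80, so I'll check the fingertip height with the cameras.

```bash
python3 - <<'E'
from h import *
c=cam("scene");P=cloud(c)
for v in range(116,162,2): print(v,*[P[v,u].round(0).tolist() if c["depth"][v,u]>0 else None for u in(256,258,262)], c["img"][v,258])
w=cam("wrist");Q=cloud(w);ok=w["depth"]>0
print("wrist cam pos",-w["R"].T@w["t"],"axis",w["R"][2])
q=Q[ok];print("z pct",np.percentile(q[:,2],[5,25,50,75,95]).round(1))
b=ok&(abs(Q[...,2]-14)<6)&(Q[...,1]<330)&(abs(Q[...,0]-500)<80);print("base pts",Q[b].mean(0),Q[b].min(0),Q[b].max(0))
E
```

```text
116 [503.0, 283.0, 241.0] [509.0, 283.0, 242.0] [520.0, 284.0, 244.0] [16 18 18]
118 [499.0, 289.0, 232.0] [506.0, 288.0, 234.0] [517.0, 291.0, 235.0] [56 47 22]
120 [498.0, 292.0, 225.0] [509.0, 282.0, 231.0] [517.0, 290.0, 230.0] [15 18 19]
122 [508.0, 273.0, 229.0] [514.0, 274.0, 229.0] [524.0, 277.0, 230.0] [19 22 23]
124 [508.0, 274.0, 222.0] [514.0, 274.0, 223.0] [524.0, 278.0, 224.0] [14 17 17]
126 [507.0, 275.0, 216.0] [514.0, 274.0, 218.0] [525.0, 276.0, 219.0] [ 8 12 13]
128 [498.0, 292.0, 201.0] [496.0, 308.0, 194.0] [526.0, 275.0, 214.0] [33 32 30]
130 [496.0, 296.0, 193.0] [498.0, 305.0, 190.0] [517.0, 291.0, 200.0] [56 55 48]
132 [498.0, 292.0, 189.0] [497.0, 306.0, 183.0] [516.0, 295.0, 192.0] [48 47 42]
134 [497.0, 295.0, 182.0] [501.0, 299.0, 181.0] [514.0, 299.0, 184.0] [16 17 17]
136 [498.0, 293.0, 177.0] [503.0, 296.0, 176.0] [516.0, 295.0, 180.0] [14 15 12]
138 [497.0, 295.0, 170.0] [502.0, 297.0, 170.0] [517.0, 294.0, 174.0] [13 13 14]
140 [497.0, 295.0, 163.0] [505.0, 293.0, 166.0] [515.0, 297.0, 167.0] [13 14 14]
142 [496.0, 297.0, 156.0] [503.0, 296.0, 158.0]
[... 348 characters left out ...]
13 14 15]
152 [497.0, 297.0, 124.0] [503.0, 298.0, 125.0] [513.0, 303.0, 126.0] [13 15 12]
154 [497.0, 298.0, 117.0] [505.0, 295.0, 121.0] [422.0, 479.0, 14.0] [14 10 10]
156 [496.0, 298.0, 110.0] [502.0, 300.0, 111.0] [510.0, 310.0, 109.0] [8 9 6]
158 [497.0, 297.0, 105.0] [506.0, 294.0, 109.0] [512.0, 306.0, 105.0] [9 8 6]
160 [502.0, 288.0, 103.0] [506.0, 293.0, 102.0] [517.0, 297.0, 104.0] [47 50 47]
wrist cam pos [496.9782931  372.34007273 289.73093598] axis [ 0.01115721 -0.241776   -0.97026794]
z pct [-7.000e-01  2.000e-01  1.100e+00  2.139e+02  2.433e+02]
base pts [499.47710529 286.76437706  14.14835933] [439.26256072 239.77613025   8.01398561] [561.22812408 317.39024405  19.98107137]
```

```bash
python3 -m jog '[[0.1,0,0,0,0,0],[0.2,0,0,0,0,0],[0.33,0,0,0,0,0],[0.33,0,0,0,0,0]]' | egrep 't:|pos|ft_force'
python3 - <<'E'
from h import *
s=arm.sense();e=s["ee_pos"];print(np.round(e,1))
for n in("wrist","scene"):
    w=cam(n);Q=cloud(w);ok=w["depth"]>0
    b=ok&(abs(Q[...,0]-e[0])<25)&(abs(Q[...,1]-e[1])<25)
    q=Q[b]
    h,ed=np.histogram(q[:,2],np.arange(-10,240,10));print(n,dict(zip(ed.astype(int).tolist(),h.tolist())))
    r=q[(q[:,2]>40)&(q[:,2]<170)];
    if len(r):
        print("low",r[np.argsort(r[:,2])[:5]].round(1)); print("x",np.percentile(r[:,0],[1,99]),"y",np.percentile(r[:,1],[1,99]))
E
```

```text
t: 4.75
ee_pos: [499.1, 357.9, 80.3]
ee_rot: [[-0.049, 0.999, 0.001], [0.999, 0.049, 0.001], [0.001, 0.001, -1.0]]
ft_force: [-0.1, 0.7, -0.5]
[499.1 357.9  80.3]
wrist {-10: 817, 0: 1767, 10: 0, 20: 0, 30: 0, 40: 0, 50: 0, 60: 0, 70: 0, 80: 0, 90: 0, 100: 0, 110: 13, 120: 223, 130: 303, 140: 387, 150: 510, 160: 649, 170: 302, 180: 393, 190: 59, 200: 87, 210: 68, 220: 890}
low [[491.6 365.8 118.7]
 [489.9 365.7 118.8]
 [504.  366.5 119.1]
 [502.2 366.5 119.4]
 [492.8 366.1 119.5]]
x [482.10494448 512.18265062] y [356.97826703 368.76329652]
scene {-10: 74, 0: 39, 10: 0, 20: 0, 30: 0, 40: 0, 50: 0, 60: 0, 70: 0, 80: 0, 90: 0, 100: 0, 110: 4, 120: 25, 130: 33, 140: 34, 150: 38, 160: 39, 170: 40, 180: 48, 190: 44, 200: 10, 210: 1, 220: 13}
low [[502.8 348.3 119.4]
 [505.7 349.2 119.8]
 [500.7 345.8 119.9]
 [492.5 348.5 120. ]
 [508.9 349.5 120.5]]
x [484.11215513 515.59613731] y [343.67441949 364.53428223]
```

Both cameras put the fingertips at z ≈ 119 while the reported TCP is at z = 80. x and y agree. So the real tip is about 39 mm above the report, and I'll work with tip = TCP z + 39, checking it by touch. Next I lower and push again.

```bash
python3 -m jog '[[0,0,0.1,0,0,0],[0,0,0.2,0,0,0],[0,0,0.26,0,0,0],[-0.06,0,0.26,0,0,0],[-0.1,0,0.26,0,0,0],[-0.13,0,0.26,0,0,0],[-0.15,0,0.26,0,0,0],[-0.17,0,0.26,0,0,0],[-0.19,0,0.26,0,0,0],[-0.21,0,0.26,0,0,0]]' | egrep 't:|pos|ft_force'
python3 -m jog '[[-0.013,0,0,0,0,0],[-0.027,0,0,0,0,0],[-0.04,0,0,0,0,0]]' | egrep 't:|pos|ft_force'
```

```text
t: 5.85
ee_pos: [500.9, 323.5, 41.7]
ee_rot: [[-0.047, 0.999, 0.001], [0.999, 0.047, 0.001], [0.001, 0.001, -1.0]]
ft_force: [-0.1, 3.2, 1.6]
t: 6.15
ee_pos: [501.1, 317.1, 41.3]
ee_rot: [[-0.047, 0.999, 0.001], [0.999, 0.047, 0.0], [0.0, 0.001, -1.0]]
ft_force: [0.5, 3.3, 1.6]
```

```bash
python3 -m jog '[[-0.013,0,0,0,0,0],[-0.027,0,0,0,0,0],[-0.04,0,0,0,0,0],[-0.053,0,0,0,0,0]]' | egrep 't:|pos|ft_force'
for i in 1 2; do python3 -m jog '[[-0.01,0,0,0,0,0],[-0.02,0,0,0,0,0]]' | egrep 'pos|ft_force';done
```

```text
t: 6.55
ee_pos: [501.3, 308.9, 41.2]
ee_rot: [[-0.047, 0.999, 0.0], [0.999, 0.047, 0.0], [0.0, 0.0, -1.0]]
ft_force: [0.7, 2.8, 0.5]
ee_pos: [501.4, 305.9, 41.2]
ft_force: [0.7, 2.9, -0.1]
ee_pos: [501.6, 305.6, 41.3]
ft_force: [-2.9, 20.0, -4.4]
```

The spindle hit its stop at TCP y = 305.6 with 20 N, so it is home. I'll back off, lift, and look at the groove with the wrist camera on the way to the clip.

```bash
python3 -m jog '[[0.1,0,0,0,0,0],[0.25,0,0,0,0,0],[0.25,0,-0.3,0,0,0],[0.25,0,-0.6,0,0,0],[0.25,0,-0.8,0,0,0],[0.0,0,-0.8,0,0,0],[-0.3,0,-0.8,0,0,0],[-0.6,0,-0.8,0,0,0],[-0.9,0,-0.8,0,0,0],[-0.9,0,-0.8,0,0,0]]' 0.7 | egrep 't:|pos|ft_force'
python3 - <<'E'
from h import *
import pickle
w=cam("wrist");save(w,"w4.png");pickle.dump(w,open("w4.pkl","wb"));Q=cloud(w);print(w["K"][0,0]);ok=w["depth"]>0
b=ok&(abs(Q[...,0]-500)<40)&(Q[...,1]>170)&(Q[...,1]<330)&(Q[...,2]>60)&(Q[...,2]<125);q=Q[b]
for y in np.arange(170,310,2):
    s=q[abs(q[:,1]-y)<=1]
    if len(s)>6:
        t=s[s[:,2]>s[:,2].max()-6]; print(y,len(s),"x",s[:,0].min().round(1),s[:,0].max().round(1),"ztop",np.percentile(s[:,2],[95,99]).round(1))
rel(548,-168,161,-15.5)
E
```

```text
t: 7.95
ee_pos: [506.7, 163.4, 160.8]
ee_rot: [[-0.044, 0.999, -0.002], [0.999, 0.044, -0.003], [-0.003, -0.002, -1.0]]
ft_force: [0.3, 0.9, 0.1]
306.0164137554447
170 12 x 495.3 522.0 ztop [104.8 104.9]
172 16 x 495.3 520.9 ztop [104.3 104.6]
174 43 x 480.9 517.3 ztop [112.2 112.7]
176 119 x 480.9 528.3 ztop [112.9 113.3]
178 127 x 480.9 528.2 ztop [112.7 113.6]
180 281 x 482.6 528.0 ztop [111.3 112.6]
182 50 x 493.5 514.9 ztop [100.2 100.9]
184 54 x 493.4 514.7 ztop [100.5 100.7]
186 56 x 493.4 514.6 ztop [100.2 100.7]
188 51 x 493.3 514.5 ztop [100.5 100.8]
190 52 x 493.2 514.4 ztop [100.  100.4]
192 52 x 493.2 514.3 ztop [100.1 100.2]
194 55 x 493.1 514.2 ztop [100.2 100.8]
196 54 x 493.1 514.1 ztop [100.4 100.8]
198 51 x 493.0 514.0 ztop [100.2 100.4]
200 52 x 492.9 513.8 ztop [99.8 99.9]
202 59 x 492.9 513.7 ztop [ 99.9 100. ]
204 51 x 492.8 513.6 ztop [100.3 100.4]
206 52 x 492.7 513.6 ztop [ 99.9 100.4]
208 55 x 492.6 513.4 ztop [100.  100.3]
210 60 x 492.6 513.3 ztop [100.  100.4]
212 51 x 492.5 513.2 ztop [ 99.9 100.1]
214 53 x 492.4 513.1 ztop [100.2 100.6]
216 62 x 492.4 
[... 1020 characters left out ...]
6.1 106.5]
268 108 x 483.8 517.0 ztop [105.9 106.5]
270 148 x 479.5 516.9 ztop [107.6 109.3]
272 166 x 478.4 521.0 ztop [110.2 111.1]
274 141 x 478.4 521.9 ztop [110.7 111.1]
276 146 x 478.4 521.9 ztop [110.8 111.4]
278 136 x 478.2 521.7 ztop [110.8 111.2]
280 138 x 478.3 521.6 ztop [110.4 111.1]
282 142 x 478.2 521.5 ztop [110.6 111.1]
284 147 x 478.2 521.4 ztop [110.3 111.1]
286 144 x 478.2 521.1 ztop [110.6 111.5]
288 144 x 478.1 521.0 ztop [110.6 111.5]
290 141 x 478.3 520.8 ztop [110.7 111.3]
292 138 x 478.2 520.6 ztop [110.6 111.4]
294 95 x 480.2 520.6 ztop [110.2 110.3]
rel [-2.234  0.175  0.003] [-0.001  0.001  0.3  ] at [507.2 165.7 161. ] F [ 0.37  0.07 -0.08] t 8.0 op 0.7 grip 0.0
```

View pics/w4.png

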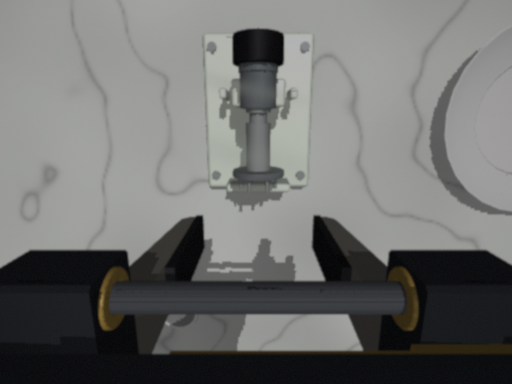

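The wrist view shows the groove exposed at (258,115), with the spindle seated. The groove centre is about (502.2, 227.3), the axis is at z ≈ 89 and its yaw is 2.5°. On to the clip.

```bash
python3 -m jog '[[-0.3,0.03,0,0,0,0.05],[-0.6,0.06,0,0,0,0.1],[-0.8,0.06,0,0,0,0.14],[-1,0.08,0,0,0,0.14],[-1,0.08,0,0,0,0.14]]' | egrep 't:|pos:'
python3 -c "
from h import *; rel(548,-168,130,-15.5)"
```

```text
t: 8.5
ee_pos: [527.1, 17.2, 161.0]
ee_rot: [[0.101, 0.995, -0.001], [0.995, -0.101, -0.001], [-0.001, -0.001, -1.0]]
rel [-1.214  0.264  0.208] [-0.     0.001  0.162] at [527.1  17.2 161. ] F [-0.25  0.18 -0.53] t 8.5 op 0.699 grip 0.0
```

```bash
python3 -m jog '[[-0.3,0.06,0,0,0,0.05],[-0.6,0.12,0,0,0,0.1],[-0.8,0.2,0,0,0,0.162],[-1,0.27,0,0,0,0.162],[-1,0.27,0,0,0,0.162]]' | egrep 't:|pos:'
python3 -m jog '[[-0.3,0,0,0,0,0],[-0.55,0,0,0,0,0],[-0.55,0,0,0,0,0],[-0.55,0,0,0,0,0]]' | egrep 't:|pos:'
python3 - <<'E'
from h import *
w=cam("wrist");save(w,"w5.png");Q=cloud(w);ok=w["depth"]>0
B=lambda z0,z1:ok&(abs(Q[...,0]-548)<60)&(abs(Q[...,1]+168)<60)&(Q[...,2]>z0)&(Q[...,2]<z1)
for z0,z1 in((3,9),(41,49),(65,80)):
    p=Q[B(z0,z1)]; print(z0,len(p),p.mean(0).round(1) if len(p) else 0,cv2.minAreaRect(p[:,:2].astype(np.float32)) if len(p) else 0, np.percentile(p[:,2],[50,95]))
s=arm.sense();print(np.round(s["ee_pos"],1))
E
```

```text
t: 9.0
ee_pos: [553.4, -135.8, 161.0]
ee_rot: [[0.267, 0.964, 0.0], [0.964, -0.267, -0.001], [-0.001, 0.0, -1.0]]
t: 9.4
ee_pos: [530.3, -212.6, 160.9]
ee_rot: [[0.267, 0.964, -0.001], [0.964, -0.267, 0.001], [0.001, -0.001, -1.0]]
3 1725 [ 547.5 -166.1    6.2] ((551.2952270507812, -164.3399200439453), (93.4377670288086, 107.30447387695312), 2.0533528327941895) [6.21655846 7.53381351]
41 237 [ 547.4 -167.5   45.5] ((547.7041015625, -167.34078979492188), (18.759521484375, 55.783634185791016), 74.56786346435547) [46.10409905 47.63480979]
65 309 [ 547.8 -167.6   73.8] ((547.60107421875, -168.00750732421875), (14.078248977661133, 19.35072135925293), 74.03710174560547) [74.10594272 75.3504074 ]
[ 530.5 -212.1  161. ]
```

View pics/w5.png

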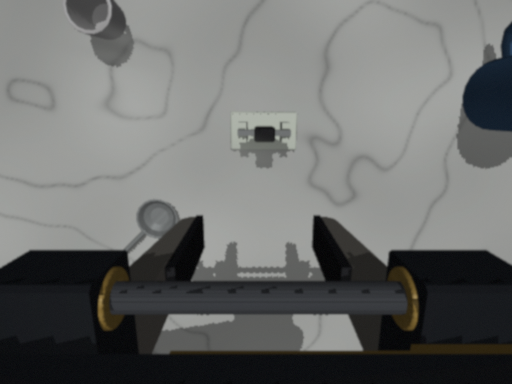

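The clip's handle is at pixel (264,133): (547.7, -167.8), yaw -15.5°, top at z = 74, as described. I'll move over it.

```bash
python3 -c "
from h import *; rel(547.7,-167.8,45,-15.5)"
python3 -m jog '[[0.16,0.02,0,0,0,0],[0.315,0.03,0,0,0,0],[0.315,0.03,0.3,0,0,0],[0.315,0.03,0.6,0,0,0],[0.315,0.03,0.77,0,0,0],[0.315,0.03,0.77,0,0,0],[0.315,0.03,0.77,0,0,0],[0.315,0.03,0.77,0,0,0]]' | egrep 't:|pos:'
python3 - <<'E'
from h import *
rel(547.7,-167.8,8.5,-15.5)
e=arm.sense()["ee_pos"]
for n in("wrist","scene"):
    w=cam(n);Q=cloud(w);ok=w["depth"]>0
    b=ok&(np.hypot(Q[...,0]-e[0],Q[...,1]-e[1])<58)&(Q[...,2]>78)&(Q[...,2]<110);q=Q[b];print(n,len(q),np.sort(q[:,2])[:8].round(1))
E
```

```text
rel [0.315 0.033 0.773] [-0.001 -0.001  0.002] at [ 530.5 -212.1  161. ] F [ 0.75  1.01 -0.18] t 9.45 op 0.698 grip 0.0
t: 10.25
ee_pos: [548.8, -169.2, 47.5]
ee_rot: [[0.265, 0.964, 0.003], [0.964, -0.265, -0.001], [0.0, 0.003, -1.0]]
rel [ 0.007 -0.01   0.26 ] [ 0.003 -0.     0.002] at [ 548.8 -169.2   47.5] F [ 0.08 -0.34 -0.49] t 10.25 op 0.704 grip 0.0
wrist 1161 [86.2 86.3 86.5 86.5 86.6 86.8 86.9 86.9]
scene 188 [85.5 86.2 86.2 86.7 87.3 87.7 87.7 87.9]
```

```bash
python3 -m jog '[[0.007,-0.01,0.1,0,0,0],[0.007,-0.01,0.18,0,0,0],[0.007,-0.01,0.22,0,0,0],[0.007,-0.01,0.24,0,0,0],[0.007,-0.01,0.255,0,0,0],[0.007,-0.01,0.255,0,0,0]]' | egrep 't:|pos:|ft'
python3 -c "
from h import *; rel(547.7,-167.8,8.5,-15.5)"
python3 -m jog '[[0,0,0,0,0,0],[0,0,0,0,0,0],[0,0,0,0,0,0],[0,0,0,0,0,0],[0,0,0,0,0,0],[0,0,0,0,0,0],[0,0,0,0,0,0],[0,0,0,0,0,0]]' 0 30| egrep -v rot
```

```text
t: 10.95
ee_pos: [546.1, -168.2, 7.4]
ee_rot: [[0.266, 0.964, 0.0], [0.964, -0.266, -0.0], [-0.0, 0.0, -1.0]]
ft_force: [-0.6, 0.1, 0.5]
rel [ 0.005  0.01  -0.007] [0.    0.    0.001] at [ 546.1 -168.2    7.4] F [-0.64  0.1   0.49] t 10.95 op 0.706 grip 0.0
t: 11.75
ee_pos: [546.7, -168.3, 7.7]
ft_force: [2.5, -1.7, 1.5]
opening: 0.212
grip_force: 30.0
```

Grip is good (19.5 mm, 30 N). I'll lift and carry it over.

```bash
python3 -m jog '[[0,0,-0.05,0,0,0],[0,0,-0.15,0,0,0],[0,0,-0.3,0,0,0],[0,0,-0.5,0,0,0],[0,0,-0.75,0,0,0],[0,0,-1,0,0,0],[0,0,-1,0,0,0]]' | egrep -v rot
python3 -c "
from h import *; rel(502.2,227.3,158,2.5)"
```

```text
t: 12.45
ee_pos: [548.5, -168.9, 163.6]
ft_force: [0.7, 0.0, -0.8]
opening: 0.215
grip_force: 30.0
rel [ 2.464 -1.     0.029] [ 0.007  0.001 -0.299] at [ 548.5 -168.9  163.6] F [ 0.73  0.04 -0.85] t 12.45 op 0.215 grip 30.0
```

```bash
python3 -m jog '[[0.15,-0.06,0,0,0,0],[0.4,-0.16,0,0,0,0],[0.65,-0.26,0,0,0,0],[0.9,-0.36,0,0,0,0],[1,-0.4,0,0,0,0],[1,-0.4,0,0,0,0]]' | egrep 't:|pos:'
python3 -m jog '[[0.15,-0.06,0,0,0,-0.05],[0.4,-0.16,0,0,0,-0.1],[0.65,-0.26,0,0,0,-0.2],[0.9,-0.36,0,0,0,-0.299],[0.96,-0.39,0,0,0,-0.299],[0.96,-0.39,0,0,0,-0.299]]' | egrep 't:|pos:'
python3 -c "
from h import *; rel(502.2,227.3,158,2.5)"
```

```text
t: 13.05
ee_pos: [526.6, -5.6, 157.3]
ee_rot: [[0.263, 0.965, -0.002], [0.965, -0.263, 0.0], [-0.0, -0.002, -1.0]]
t: 13.65
ee_pos: [509.5, 147.1, 157.3]
ee_rot: [[-0.044, 0.999, -0.001], [0.999, 0.044, -0.001], [-0.001, -0.001, -1.0]]
rel [ 0.537 -0.025 -0.005] [-0.001  0.     0.001] at [509.5 147.1 157.3] F [-0.11 -0.24 -0.55] t 13.65 op 0.216 grip 30.0
```

```bash
python3 -m jog '[[0.2,-0.01,0,0,0,0],[0.4,-0.02,0,0,0,0],[0.537,-0.025,0,0,0,0],[0.537,-0.025,0.15,0,0,0],[0.537,-0.025,0.27,0,0,0],[0.537,-0.025,0.3,0,0,0],[0.537,-0.025,0.3,0,0,0],[0.537,-0.025,0.3,0,0,0]]' | egrep 't:|pos:'
python3 - <<'E'
from h import *
rel(502.2,227.3,110,2.5)
W=np.zeros((384,1024,3),np.uint8)
for i,n in enumerate(("wrist","scene")):
    c=cam(n);Q=cloud(c);ok=c["depth"]>0;im=c["img"][...,::-1]
    for z0,z1 in((104,112),(112,128),(134,150),(92,99)):
        p=Q[ok&(abs(Q[...,0]-502)<32)&(abs(Q[...,1]-227)<14)&(Q[...,2]>z0)&(Q[...,2]<z1)]
        if len(p): print(n,z0,len(p),"x",np.percentile(p[:,0],[2,98]).round(1),"y",np.percentile(p[:,1],[2,50,98]).round(1))
    if n=="scene": im=cv2.resize(im[120:216,190:318],(512,384),interpolation=cv2.INTER_CUBIC)
    W[:,i*512:i*512+512]=im
cv2.imwrite("pics/w6.png",cv2.resize(W,(800,300)))
E
```

```text
t: 14.45
ee_pos: [503.4, 226.4, 113.1]
ee_rot: [[-0.042, 0.999, 0.001], [0.999, 0.042, 0.0], [0.0, 0.001, -1.0]]
rel [ 0.006 -0.008  0.021] [ 0.001 -0.    -0.001] at [503.4 226.4 113.1] F [-0.18 -0.11 -0.62] t 14.45 op 0.218 grip 30.0
wrist 104 62 x [496.8 506.3] y [235.4 238.2 240.8]
wrist 112 97 x [487.  516.7] y [226.4 229.2 230.5]
wrist 134 120 x [474.1 529.5] y [228.9 230.4 231.8]
wrist 92 417 x [488.1 515.5] y [216.7 226.2 239.9]
scene 112 12 x [491.  518.1] y [224.2 227.7 229.7]
scene 134 66 x [477.2 530.9] y [223.4 226.2 229.9]
scene 92 36 x [491.3 518.7] y [213.6 232.3 240.3]
```

View pics/w6.png

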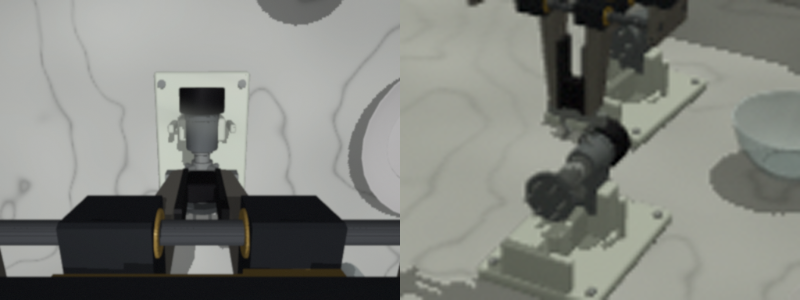

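Wrist view: the bridge and legs are centred at y ≈ 227.5, x ≈ 501.9, directly over the groove (502.2, 227.2). The scene view agrees, with the clip upright at (575,115). Next I descend and feel for contact.

```bash
python3 -m jog '[[0,0,0.06,0,0,0],[0,0,0.11,0,0,0],[0,0,0.14,0,0,0],[0,0,0.16,0,0,0],[0,0,0.16,0,0,0]]' | egrep 't:|pos:|ft'
for i in 1 2 3; do python3 -m jog '[[0,0,0.007,0,0,0],[0,0,0.014,0,0,0]]' | egrep 't:|pos:|ft'; done
```

```text
t: 15.05
ee_pos: [502.3, 227.0, 87.8]
ee_rot: [[-0.044, 0.999, -0.001], [0.999, 0.044, -0.0], [-0.0, -0.001, -1.0]]
ft_force: [0.9, -0.2, -0.8]
t: 15.25
ee_pos: [502.9, 227.2, 86.5]
ee_rot: [[-0.044, 0.999, 0.0], [0.999, 0.044, 0.0], [0.0, 0.0, -1.0]]
ft_force: [0.4, -0.1, -0.5]
t: 15.45
ee_pos: [502.8, 227.2, 84.3]
ee_rot: [[-0.044, 0.999, 0.0], [0.999, 0.044, 0.0], [0.0, 0.0, -1.0]]
ft_force: [0.0, -1.0, 0.5]
t: 15.65
ee_pos: [503.2, 227.2, 82.3]
ee_rot: [[-0.044, 0.999, 0.001], [0.999, 0.044, 0.0], [0.0, 0.001, -1.0]]
ft_force: [0.9, 0.2, 0.6]
```

```bash
for i in 1 2 3 ; do python3 -m jog '[[0,0,0.007,0,0,0],[0,0,0.014,0,0,0]]' | egrep 'pos:|ft'; done
```

```text
ee_pos: [503.6, 227.5, 80.7]
ft_force: [0.5, 0.3, 7.9]
ee_pos: [503.6, 227.5, 78.7]
ft_force: [0.4, 0.5, 5.0]
ee_pos: [503.3, 227.3, 76.0]
ft_force: [1.7, -0.8, 1.2]
```

Contact came near 82 and it has snapped past, so landing should be near 69. I'll go on until it lands.

```bash
for i in 1 2 3 ; do python3 -m jog '[[0,0,0.007,0,0,0],[0,0,0.014,0,0,0]]' | egrep 'pos:|ft'; done
```

```text
ee_pos: [502.9, 227.1, 73.3]
ft_force: [3.3, 0.2, -2.0]
ee_pos: [502.7, 227.0, 71.3]
ft_force: [4.2, -0.6, -3.4]
ee_pos: [502.7, 227.1, 69.5]
ft_force: [1.3, -1.1, 6.4]
```

```bash
for i in 1 2 ; do python3 -m jog '[[0,0,0.004,0,0,0],[0,0,0.007,0,0,0],[0,0,0.007,0,0,0]]' | egrep 'pos:|ft'; done
```

```text
ee_pos: [503.0, 227.3, 69.4]
ft_force: [1.9, -1.0, 7.4]
ee_pos: [503.3, 227.5, 69.2]
ft_force: [-1.2, -1.9, 16.0]
```

Hard stop at 69.3 with 16 N. I'll unload, let go and rise.

```bash
python3 -m jog '[[0,0,-0.007,0,0,0],[0,0,-0.012,0,0,0],[0,0,-0.012,0,0,0]]' | egrep 'pos:|ft'
python3 -m jog '[[0,0,0,0,0,0],[0,0,0,0,0,0],[0,0,0,0,0,0],[0,0,0,0,0,0],[0,0,0,0,0,0]]' 0.5 | egrep 'pos:|ft|open'
python3 -m jog '[[0,0,-0.05,0,0,0],[0,0,-0.15,0,0,0],[0,0,-0.3,0,0,0],[0,0,-0.5,0,0,0],[-0.25,0,-0.6,0,0,0],[-0.5,0,-0.6,0,0,0],[-0.5,0,-0.6,0,0,0],[-0.5,0,-0.6,0,0,0]]' | egrep 't:|pos:|ft|open'
python3 - <<'E'
from h import *
w=cam("wrist");s=cam("scene");W=np.zeros((384,1024,3),np.uint8)
W[:,:512]=cv2.resize(w["img"][20:212,130:386,::-1],(512,384),interpolation=cv2.INTER_CUBIC);W[:,512:]=cv2.resize(s["img"][120:216,190:318,::-1],(512,384),interpolation=cv2.INTER_CUBIC)
cv2.imwrite("pics/w7.png",cv2.resize(W,(800,300)))
Q=cloud(w);ok=w["depth"]>0
for z0,z1 in((104,113),(130,145)):
    p=Q[ok&(abs(Q[...,0]-502)<32)&(abs(Q[...,1]-227)<6.5)&(Q[...,2]>z0)&(Q[...,2]<z1)]
    if len(p): print(z0,len(p),cv2.minAreaRect(p[:,:2].astype(np.float32)),np.percentile(p[:,2],[5,50,95]).round(1))
p=Q[ok&(abs(Q[...,0]-500)<20)&(abs(Q[...,1]-285)<20)&(Q[...,2]>105)];print("knob y",np.percentile(p[:,1],[1,99]))
E
```

```text
ee_pos: [503.0, 227.3, 69.5]
ft_force: [1.9, 1.5, 4.2]
ee_pos: [502.5, 227.0, 69.1]
ft_force: [-0.7, 0.0, 2.6]
opening: 0.501
t: 19.05
ee_pos: [505.9, 151.7, 159.5]
ee_rot: [[-0.042, 0.999, -0.0], [0.999, 0.042, 0.0], [0.0, -0.0, -1.0]]
ft_force: [0.4, 0.5, 0.8]
opening: 0.498
104 320 ((502.3011779785156, 227.91455078125), (55.8310546875, 5.598999977111816), 2.3617055416107178) [107.1 108.3 109.5]
130 461 ((502.30255126953125, 227.57107543945312), (19.259838104248047, 11.9744291305542), 2.1309750080108643) [134.8 136.2 137.5]
knob y [265.96184336 294.27961062]
```

View pics/w7.png

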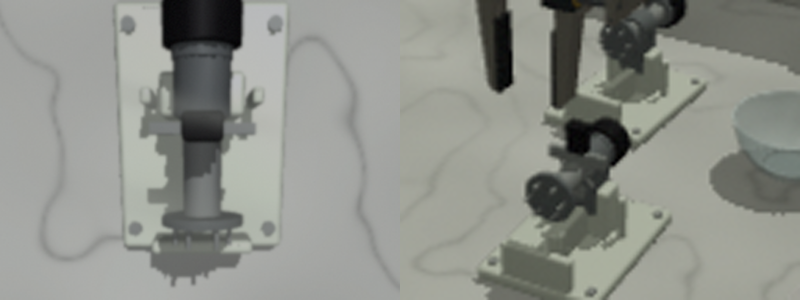

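The wrist view shows the clip seated on the groove at (200,125). Bridge top is at z = 108.3 and handle top at 136.2, as expected for an axis near 89. The handle is upright and the knob is still home, so I'll hand in.

```bash
python3 -c "
from h import *; print(arm.sign_off())"
```

```text
the job is handed in; nothing more can be done
None
```

Job handed in at about 19 s: the spindle is home and the clip snapped fully onto the groove and released with its handle upright. Peak wrist force read 20 N, the egg cup and salt shaker were never approached, and no verdict was shown.

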